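Mirror the counter rack for the left-handed clerk

TASK

The left-handed clerk needs the counter things the other way round: move the glue stick, date stamp, clip tin and paper till roll from the wooden rack to the steel rack in reverse order, so that the one that stood leftmost in the old rack ends rightmost in the new one, and so on. Set each in the middle of its own cork mat, upright as it was, without knocking any over, and leave the stapler, the staples box and the calculator where they are.

Things in the scene. Friction and masses are not known exactly. Their poses are not given: they have to be found in the camera images.
- old_rack: the old rack: wooden, with coloured mats and the four things, one to a place. Board 120 (x) x 372 (y) x 8 mm, fixed; end cheeks 21 mm, divider rods 14 mm high. Origin: centre of underside; x away from the robot, y to the left along the row, z up. Four places at y = +0.135, +0.045, -0.045, -0.135 m, x = 0; mats 90 (x) x 70 (y) mm, tops 11 mm above the origin.
- new_rack: the new rack: dark steel with pale brown cork mats, empty at the start. Board 120 (x) x 372 (y) x 8 mm, fixed; end cheeks 21 mm, divider rods 14 mm high. Origin: centre of underside; x away from the robot, y to the left along the row, z up. Four places at y = +0.135, +0.045, -0.045, -0.135 m, x = 0; mats 90 (x) x 70 (y) mm, tops 11 mm above the origin. Nearer than the old rack or behind it.
- glue_stick: yellow glue stick, upright cylinder 26 mm in diameter, 90 mm tall, 35 g. Origin: centre of its underside, z up.
- date_stamp: stamp with wooden base and dark brown turned knob, 66 mm tall, 60 g; base 22 (x) x 52 (y) x 19 mm, above it the round knob on the centre line, up to 30 mm across, narrower below the top; it can be held by the knob between 40 and 60 mm up. Origin: centre of its underside, z up.
- clip_tin: small round closed tin of clips, clear silvery sides, yellow-gold lid; 64 mm in diameter (the lid; 62 mm below it), 28 mm high, 90 g. The lid does not come off. Origin: centre of its underside, z up.
- till_roll: white paper till roll standing on end, cylinder 60 mm in diameter, 79 mm tall, 70 g. Origin: centre of its underside, z up.
- red_mat: under the glue stick at the start: fixed red mat, 90 x 70 x 3 mm, in the old rack; it stays there and so marks the place from which the glue stick came. Origin: centre of its underside (8 mm above the counter), axes parallel to the old rack's.
- green_mat: under the date stamp at the start: fixed green mat, 90 x 70 x 3 mm, in the old rack; it stays there and so marks the place from which the date stamp came. Origin: centre of its underside (8 mm above the counter), axes parallel to the old rack's.
- blue_mat: under the clip tin at the start: fixed blue mat, 90 x 70 x 3 mm, in the old rack; it stays there and so marks the place from which the clip tin came. Origin: centre of its underside (8 mm above the counter), axes parallel to the old rack's.
- yellow_mat: under the till roll at the start: fixed yellow mat, 90 x 70 x 3 mm, in the old rack; it stays there and so marks the place from which the till roll came. Origin: centre of its underside (8 mm above the counter), axes parallel to the old rack's.
- stapler: bystander: red and black stapler, 34 x 155 x 47 mm, loose on the counter to the right of the racks, in front of the fixed grey paper sorter (a cabinet 240 mm high, a taller pen organiser on it, from x = 0.45 m away and from y = -0.26 m to the right; swing the arm clear of it). Origin: centre of its underside.
- staples_box: bystander: orange card box, 47 x 86 x 27 mm, loose on the counter to the right of the racks. Origin: centre of its underside.
- calculator: bystander: grey calculator, 116 x 67 x 15 mm, loose on the counter to the left of the racks. Origin: centre of its underside.
Mind the look-alikes: they are no part of the job. What is shaped like the glue_stick but green is not meant.

How it is judged:
By the outcome, as a careful person would: the job done as asked, in the order asked, and still so for the second after the job is handed in, with the robot touching nothing.
It also fails if it takes over 101 s, if anything falls off the work surface, if the arm or the gripper's body presses on something with over 40 N, if the wrist force passes 120 N, or if a joint passes its speed limit or range.

ROBOT

A 6-joint arm with a two-finger parallel gripper is mounted at the origin on a cart in front of the work surface, level with it; the furniture and walls round the work are solid. World frame = base frame: x ahead of the robot, y to its left, z up, the work surface at z = 0. Lengths are in mm, angles in degrees, forces in N, time in s.
With the tool pointing down it reaches from about 300 to 850 mm from the base axis. Payload 5.4 kg.
Tool frame: the origin (TCP) lies where the fingers leave the gripper's body, on its centre line; the fingertips stand r.tip_extent ahead of it and the grasp point (between the pads) lies 54 mm ahead of it (r.tip_extent is the distance from the TCP to the fingertips, in mm); z points along the fingers, y is the line along which they close (so a half turn about z gives the same grasp; the last joint's range is limited). The gripper opens to 85 mm and grips with 20 to 120 N. Pads are 22 mm wide; open, the fingers measure 114 mm over their backs; the gripper's body (76 mm by 85 mm) begins 54 mm behind the grasp point. The pads swing forward as they close: fully open they stand 13 mm farther back than shut.
Start: joints at [-88.184, 9.076, 91.501, -0, 79.423, -12.038], TCP at [137.661, -558.262, 303.899] pointing down, gripper open.
Joint ranges: [-166.64, 166.64], [-54.1, 131.32], [10.49, 154.53], [-73.88, 253.88], [9.74, 151.15], [-171.62, 171.62]. Speed limits (degrees/s): [147.25, 147.25, 180, 180, 180, 180].

INTERFACE

Orientations are given as a 3x3 rotation matrix whose columns are the frame's x, y, z axes.
In Python, from rig import r gives the robot as it stands.
- The arm moves only by the tool carry_out, never from a script. Its argument "plan" is a list of rows, each an object with "xyz": the shift along the tool's x, y, z in m, a list of three; "turn": the turn about the tool's z in degrees. A call has 1 to 12 rows; each row shifts and turns the commanded pose from where the row before left it, along the tool's axes as they then stand; what a row does not reach is not made up. A row lasts 1/12 s, in which the tool goes at most 41.7 mm and 7.16 degrees, less where a joint would pass 70% of its speed; a pose out of reach is approached as far as the arm can. A call with a gripper value outside its range is refused whole. "claw" is the closure, from -1 (fully open) to 1 (shut), so that 0 is half open, set as the call begins (left out, the last holds). The fingers move at their own pace and stop on an object; "newtons" is the grip in N (left out, the last holds). Time passes only in rows, so rows that do not move let the fingers close. It gives the time, the measured TCP pose, the force, the opening and the grip force at its end, in the units of the state.
- r.get_state(): the state, without advancing time (a new reading comes with each control period).
- r.camera(name): name is "side" or "top" or "wrist"; returns a dict with "img" (384x512x3 uint8, blue, green, red), "intrinsics" (3x3 intrinsics, pixels), "xyz" and "rotation" of the camera in the world. Camera axes: x right, y down, z forward; pixel columns grow to the right and rows downward; lengths in mm; the calibration is good to about 2 mm. A picture is of the moment at which its call begins. There is no depth.
- r.finish_job(): hands the job in; it is judged then, once.
The state is a dict: "t": time; "joint_positions": joint angles; "dq": joint speeds; "joint_efforts": joint torques, N m; "ee_pos": TCP position; "eef_rot": TCP orientation; "wrist_force": force on the tool from outside, world axes, zero at the start; "moment": the same for the moment, N m; "gripper_width": opening from 0.0 (shut) to 1.0 (fully open); "grasp_force": force on a finger pad.
Only numpy, scipy, OpenCV 4.12 (cv2) and the standard library are available. Lean on these libraries where they do the work, as an engineer would, in place of code of your own. Each camera call takes 0.05 s, during which the arm holds its last target. There are 200 camera calls.

## Working session

There is one attempt and no reset: what is moved stays moved. The work goes in short steps, Python scripts to look and compute and a tool call to move; the robot and the scene stay as the last step left them, time stands still between calls to the robot, and variables do not carry over. Pictures are saved under pics/ and viewed, at most 14 in all, crops included, and the job is handed in when it is done.

Besides the shell and the picture viewer there is one more tool, called after "Emit:" by a JSON object that holds its "api" and its "payload". carry_out: Moves the arm, as the interface text tells. Its arguments: {"type":"object","properties":{"plan":{"type":"array"},"claw":{"type":"number"},"newtons":{"type":"number"}},"required":["plan"]}

```bash
ls; mkdir -p pics
python3 - <<'E'
from rig import r
import cv2,json
import numpy as np
s=r.get_state();print({k:np.round(v,3).tolist() for k,v in s.items()}, r.tip_extent)
for n in("top","side"):
    c=r.camera(n);cv2.imwrite(f"pics/{n}0.png",c["img"]);print(n,np.round(c["intrinsics"],1).tolist(),np.round(c["xyz"],1).tolist(),np.round(c["rotation"],3).tolist())
E
```

```text
pics
{'t': 0.0, 'joint_positions': [-88.183, 9.114, 91.574, -0.002, 79.423, -12.038], 'dq': [-0.074, 0.058, -0.068, 0.025, 0.044, 0.04], 'joint_efforts': [0.001, -39.6, -33.143, -0.0, 0.008, -0.0], 'ee_pos': [137.644, -557.79, 302.894], 'eef_rot': [[0.971, 0.239, -0.0], [0.239, -0.971, 0.002], [0.0, -0.002, -1.0]], 'wrist_force': [0.658, -0.107, 0.532], 'moment': [-0.026, -0.019, 0.07], 'grasp_force': 0.0, 'gripper_width': 0.997} 72.6
top [[462.3, 0.0, 258.2], [0.0, 462.3, 185.2], [0.0, 0.0, 1.0]] [223.3, -90.1, 1586.8] [[0.026, -0.979, 0.2], [-1.0, -0.025, 0.005], [0.0, -0.2, -0.98]]
side [[408.0, 0.0, 265.4], [0.0, 408.0, 190.0], [0.0, 0.0, 1.0]] [-483.8, -580.4, 672.4] [[0.431, -0.442, 0.787], [-0.902, -0.214, 0.374], [0.003, -0.871, -0.491]]
```

```bash
python3 -c "
import cv2
a=cv2.imread('pics/top0.png')
cv2.imwrite('pics/top0c.png',cv2.resize(a,(800,600),interpolation=cv2.INTER_CUBIC))"
```

```text
(no output)
```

View pics/top0c.png

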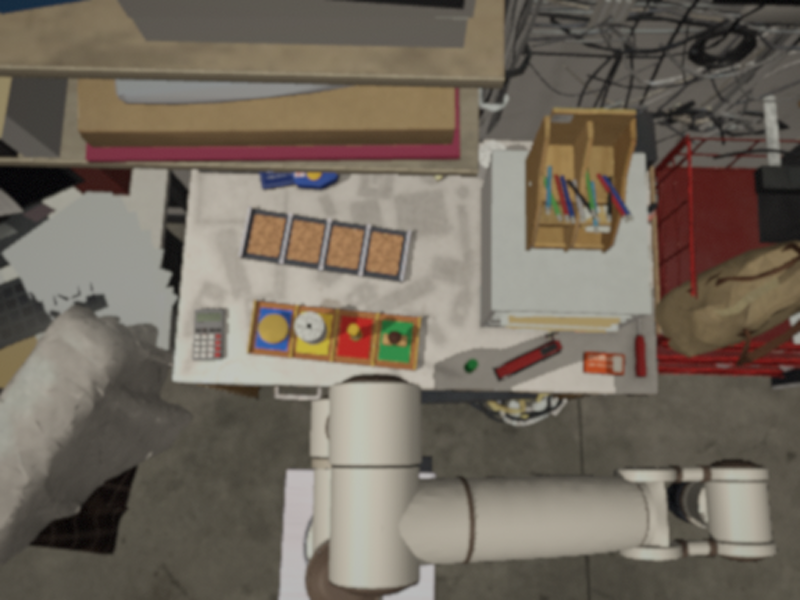

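View pics/side0.png

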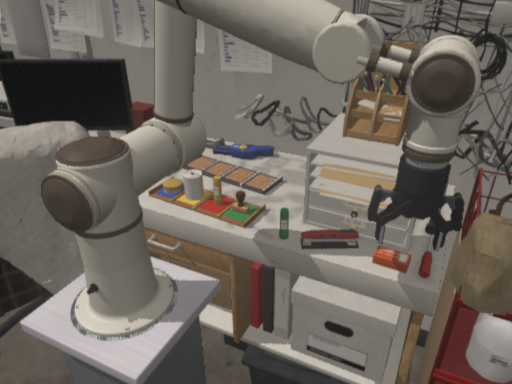

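The pictures show the old rack from the left as tin (blue), roll (yellow), glue (red), stamp (green), at upscaled row ~335. The steel rack lies behind it at row ~245, so its order from the left must be stamp, glue, roll, tin.

```bash
cat > h.py <<'E'
import cv2, numpy as np
from rig import r
def ray(c,uv,z):
    uv=np.atleast_2d(uv).astype(float)
    d=np.c_[uv,np.ones(len(uv))]@np.linalg.inv(c["intrinsics"]).T@np.array(c["rotation"]).T
    o=np.array(c["xyz"]); return o+d*((z-o[2])/d[:,2])[:,None]
def blobs(m,amin):
    m=cv2.morphologyEx(m,cv2.MORPH_OPEN,np.ones((2,2),np.uint8))
    cs,_=cv2.findContours(m,cv2.RETR_EXTERNAL,cv2.CHAIN_APPROX_NONE)
    return sorted([k for k in cs if cv2.contourArea(k)>=amin],key=lambda k:k[:,0,0].mean())
def hsv(c,lo,hi): return cv2.inRange(cv2.cvtColor(c["img"],cv2.COLOR_BGR2HSV),np.array(lo),np.array(hi))
def rect(c,k,z):
    p=ray(c,k[:,0,:],z)[:,:2].astype(np.float32)
    return cv2.minAreaRect(p)
E
python3 - <<'E'
from h import *
c=r.camera("top");img=c["img"];h=cv2.cvtColor(img,cv2.COLOR_BGR2HSV)
for n,u,v in[("cork",170,150),("cork4",247,162),("wood",160,212),("red",230,222),("green",262,227),("yel",209,225),("blue",165,220),("lid",174,209),("glue",226,209),("roll",193,203),("knob",253,216)]:
    print(n,h[v,u].tolist())
m=hsv(c,[5,60,80],[20,200,255]);m[:125]=0;m[185:]=0
for k in blobs(m,60):
    q=rect(c,k,11);print("cork",np.round(q[0],1),np.round(q[1],1),round(q[2],1))
for n,lo,hi in[("red",[0,170,60],[6,255,255]),("green",[55,120,40],[90,255,255]),("blue",[105,120,40],[130,255,255]),("yel",[22,150,60],[32,255,255])]:
    m=hsv(c,lo,hi);m[:185]=0;m[240:]=0;m[:,:155]=0;m[:,272:]=0
    for k in blobs(m,15):
        q=rect(c,k,11);print(n,np.round(q[0],1),np.round(q[1],1),round(q[2],1),cv2.boundingRect(k))
E
```

```text
cork [15, 120, 163]
cork4 [14, 121, 156]
wood [19, 102, 155]
red [1, 202, 177]
green [32, 116, 121]
yel [25, 169, 172]
blue [109, 167, 165]
lid [22, 147, 167]
glue [23, 177, 187]
roll [27, 16, 179]
knob [9, 119, 71]
cork [658.3 229.1] [74.4 96.1] 82.9
cork [647.2 139.8] [74.4 95.5] 83.1
cork [635.7  50.6] [74. 96.] 83.0
cork [624.  -39.7] [75.6 96.3] 82.8
cork [ 707.4 -467.1] [213.3 126.7] 89.1
cork [ 649.  -649.2] [177.9  19.6] 1.7
cork [ 612.  -851.3] [ 93.4 234.8] 1.5
red [432.8  19.8] [69.8 88.4] 85.1 (217, 203, 22, 27)
green [398.5 -68. ] [27.4 61.5] 1.5 (244, 223, 19, 9)
green [455.8 -72.5] [62.3 24.5] 83.3 (246, 207, 19, 9)
blue [412.  203.1] [62.9 17.6] 87.9 (165, 218, 19, 7)
yel [409.2 112. ] [30.9 71.8] 1.5 (190, 218, 22, 10)
yel [467.1  80.7] [20.9 17.3] 1.5 (208, 203, 6, 7)
yel [447.8  22.8] [19.7 14.6] 46.7 (225, 209, 5, 7)
```

Emit:
{"api": "carry_out", "payload": {"plan": [{"xyz": [0.0216,-0.0265,-0.0015]},{"xyz": [0.0216,-0.0265,-0.0015]},{"xyz": [0.0216,-0.0265,-0.0015]},{"xyz": [0.0216,-0.0265,-0.0015]},{"xyz": [0.0216,-0.0265,-0.0015]},{"xyz": [0.0216,-0.0265,-0.0015]},{"xyz": [0.0216,-0.0265,-0.0015]},{"xyz": [0.0216,-0.0265,-0.0015]},{"xyz": [0.0216,-0.0265,-0.0015]},{"xyz": [0.0216,-0.0265,-0.0015]}]}}

```text
schema error: expected keys xyz, turn
```

Emit:
{"api": "carry_out", "payload": {"plan": [{"xyz": [0.0216,-0.0265,-0.0015]},{"xyz": [0.0216,-0.0265,-0.0015]},{"xyz": [0.0216,-0.0265,-0.0015]},{"xyz": [0.0216,-0.0265,-0.0015]},{"xyz": [0.0216,-0.0265,-0.0015]},{"xyz": [0.0216,-0.0265,-0.0015]},{"xyz": [0.0216,-0.0265,-0.0015]},{"xyz": [0.0216,-0.0265,-0.0015]},{"xyz": [0.0216,-0.0265,-0.0015]},{"xyz": [0.0216,-0.0265,-0.0015]}]}}

```text
schema error: expected keys xyz, turn
```

Emit:
{"api": "carry_out", "payload": {"plan": [{"xyz": [0,0,-0.008],"turn": -7.1},{"xyz": [0,0,-0.008],"turn": -7.1},{"xyz": [0,0,-0.008],"turn": -7.1},{"xyz": [0,0,-0.008],"turn": -7.1},{"xyz": [0,0,-0.008],"turn": -7.1},{"xyz": [0,0,-0.008],"turn": -7.1},{"xyz": [0,0,-0.008],"turn": -7.1},{"xyz": [0,0,-0.008],"turn": -7.1},{"xyz": [0,0,-0.008],"turn": -7.1},{"xyz": [0,0,-0.008],"turn": -7.1},{"xyz": [0,0,0]}]}}

```text
schema error: expected keys xyz, turn
```

Run:
```python
from h import *
s=r.get_state();print(np.round(s["ee_pos"],1),np.round(s["eef_rot"],3).tolist(),np.round(s["joint_positions"],0))
c=r.camera("wrist");cv2.imwrite("pics/w1.png",c["img"]);print(np.round(c["intrinsics"],1).tolist(),np.round(c["xyz"],1),np.round(c["rotation"],3).tolist())
```

```text
[ 137.6 -557.9  303.1] [[0.971, 0.239, -0.0], [0.239, -0.971, 0.001], [0.0, -0.001, -1.0]] [-88.   9.  92.  -0.  79. -12.]
[[315.0, 0.0, 257.0], [0.0, 315.0, 192.5], [0.0, 0.0, 1.0]] [ 208.8 -540.4  372. ] [[0.24, -0.931, -0.276], [-0.971, -0.23, -0.067], [-0.001, 0.284, -0.959]]
```

View pics/w1.png

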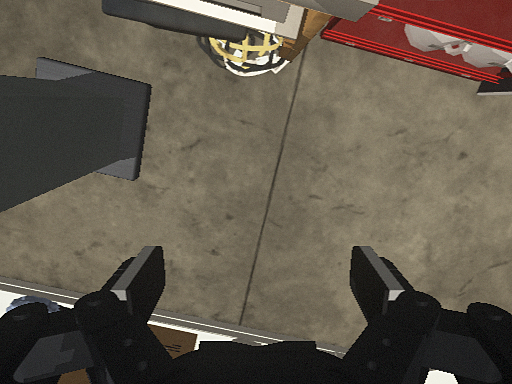

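The wrist view shows only the floor, the fingers sit in rows >245, and nothing moved because each row must also give a turn. Repeating the move.

Emit:
{"api": "carry_out", "payload": {"plan": [{"xyz": [0.0216,-0.0265,-0.0015],"turn": 0},{"xyz": [0.0216,-0.0265,-0.0015],"turn": 0},{"xyz": [0.0216,-0.0265,-0.0015],"turn": 0},{"xyz": [0.0216,-0.0265,-0.0015],"turn": 0},{"xyz": [0.0216,-0.0265,-0.0015],"turn": 0},{"xyz": [0.0216,-0.0265,-0.0015],"turn": 0},{"xyz": [0.0216,-0.0265,-0.0015],"turn": 0},{"xyz": [0.0216,-0.0265,-0.0015],"turn": 0},{"xyz": [0.0216,-0.0265,-0.0015],"turn": 0},{"xyz": [0.0216,-0.0265,-0.0015],"turn": 0}]}}

```text
t: 1.03
ee_pos: [284.2, -247.6, 318.8]
eef_rot: [[0.971, 0.239, 0.0], [0.239, -0.971, -0.0], [0.0, 0.0, -1.0]]
wrist_force: [1.5, -1.2, 0.2]
gripper_width: 1.0
grasp_force: 0.0
```

Emit:
{"api": "carry_out", "payload": {"plan": [{"xyz": [0.0216,-0.0265,-0.0015],"turn": 0},{"xyz": [0.0216,-0.0265,-0.0015],"turn": 0},{"xyz": [0.0216,-0.0265,-0.0015],"turn": 0},{"xyz": [0.0216,-0.0265,-0.0015],"turn": 0},{"xyz": [0.0216,-0.0265,-0.0015],"turn": 0},{"xyz": [0.0216,-0.0265,-0.0015],"turn": 0},{"xyz": [0.0216,-0.0265,-0.0015],"turn": 0},{"xyz": [0.0216,-0.0265,-0.0015],"turn": 0},{"xyz": [0.0216,-0.0265,-0.0015],"turn": 0},{"xyz": [0.0216,-0.0265,-0.0015],"turn": 0}]}}

```text
t: 1.87
ee_pos: [430.5, 61.7, 333.9]
eef_rot: [[0.971, 0.24, 0.0], [0.24, -0.971, -0.0], [0.0, 0.0, -1.0]]
wrist_force: [0.9, -0.8, 0.3]
gripper_width: 1.0
grasp_force: 0.0
```

Emit:
{"api": "carry_out", "payload": {"plan": [{"xyz": [0,0,-0.008],"turn": -7.1},{"xyz": [0,0,-0.008],"turn": -7.1},{"xyz": [0,0,-0.008],"turn": -7.1},{"xyz": [0,0,-0.008],"turn": -7.1},{"xyz": [0,0,-0.008],"turn": -7.1},{"xyz": [0,0,-0.008],"turn": -7.1},{"xyz": [0,0,-0.008],"turn": -7.1},{"xyz": [0,0,-0.008],"turn": -7.1},{"xyz": [0,0,-0.008],"turn": -7.1},{"xyz": [0,0,-0.008],"turn": -7.1},{"xyz": [0,0,0],"turn": 0}]}}

```text
t: 2.78
ee_pos: [430.6, 59.7, 415.4]
eef_rot: [[0.087, 0.996, 0.003], [0.996, -0.087, -0.0], [-0.0, 0.003, -1.0]]
wrist_force: [0.2, -0.1, 0.2]
gripper_width: 1.005
grasp_force: 0.0
```

Run:
```python
from h import *
s=r.get_state();print(np.round(s["ee_pos"],1),np.round(s["eef_rot"],3).tolist(),np.round(s["joint_positions"],0))
c=r.camera("wrist");cv2.imwrite("pics/w2.png",c["img"]);np.savez("w2.npz",**c);print(np.round(c["xyz"],1))
```

```text
[430.6  59.7 415.4] [[0.087, 0.996, 0.003], [0.996, -0.087, -0.0], [-0.0, 0.003, -1.0]] [ -8. -16. 103.  -0.  93.  -3.]
[437.7 132.  484.3]
```

View pics/w2.png

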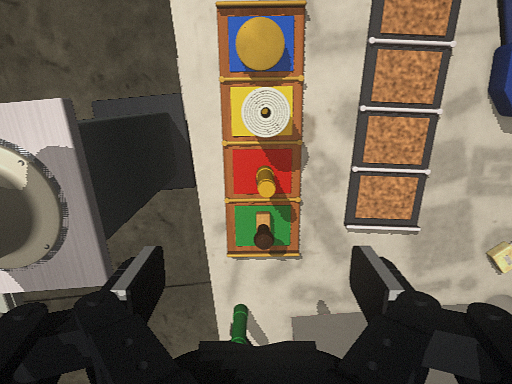

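The wrist view shows all: tin lid (260,43), roll (266,112), glue (266,180), stamp knob (264,236), old rack at left, cork mats at cols 390-415. Measuring from it.

```bash
cat > m.py <<'E'
from h import *
c=dict(np.load("w2.npz"));img=c["img"]
def box(m,x0,x1,y0,y1):
    o=np.zeros_like(m);o[y0:y1,x0:x1]=m[y0:y1,x0:x1];return o
def big(m): return max(blobs(m,20),key=cv2.contourArea)
def mats(n,m,z=11):
    q=rect(c,big(m),z);print(n,np.round(q[0],1),np.round(q[1],1),round(q[2],1));return q
ck=hsv(c,[5,60,80],[20,255,255])
for y0,y1 in((0,38),(46,106),(112,168),(174,225)): mats("cork",box(ck,350,460,y0,y1))
mats("blue",box(hsv(c,[100,120,40],[130,255,255]),215,305,5,80))
mats("yel",box(hsv(c,[24,180,60],[34,255,255]),222,305,80,140))
mats("red",cv2.bitwise_or(box(hsv(c,[0,170,60],[6,255,255]),222,305,143,200),box(hsv(c,[174,170,60],[180,255,255]),222,305,143,200)))
mats("green",box(hsv(c,[55,120,40],[90,255,255]),222,305,200,253))
def circ(n,m,z):
    k=big(m);(u,v),rad=cv2.minEnclosingCircle(k);P=ray(c,k[:,0,:],z)[:,:2].astype(np.float32)
    ce,R=cv2.minEnclosingCircle(P);print(n,round(u),round(v),np.round(ce,1),"dia",round(2*R,1),cv2.boundingRect(k));return k
ks=[circ("tin",box(hsv(c,[18,100,60],[28,255,255]),232,288,10,76),39),
circ("roll",box(hsv(c,[0,0,110],[180,70,255]),235,300,80,142),90),
circ("glue",box(hsv(c,[18,100,40],[32,255,255]),250,285,160,199),101),
circ("knob",box(hsv(c,[0,30,10],[18,255,75]),245,285,218,252),72)]
cv2.drawContours(img,ks,-1,(255,0,255),1)
cv2.imwrite("pics/w2m.png",cv2.resize(img[0:260,210:310],None,fx=2.3,fy=2.3))
E
python3 m.py
```

```text
cork [661.9 219.1] [43.9 90.9] 82.8
cork [652.3 142.9] [69.6 91.1] 82.8
cork [641.1  53.7] [69.8 91.3] 82.8
cork [629.9 -35.4] [70.  91.4] 82.8
blue [477.7 200.8] [69.2 36.3] 87.0
yel [418. 115.] [67.8 35.8] 85.0
red [438.8  23.4] [69.2 89.7] 85.0
green [431.9 -66.1] [68.5 87.4] 85.9
tin 261 44 [449.2 198.6] dia 63.9 (237, 18, 48, 54)
roll 266 113 [448.5 114.5] dia 59.6 (242, 88, 49, 50)
glue 267 182 [442.6  31.1] dia 40.3 (257, 167, 19, 31)
knob 265 237 [433.9 -57.2] dia 38.4 (255, 225, 19, 25)
```

View pics/w2m.png

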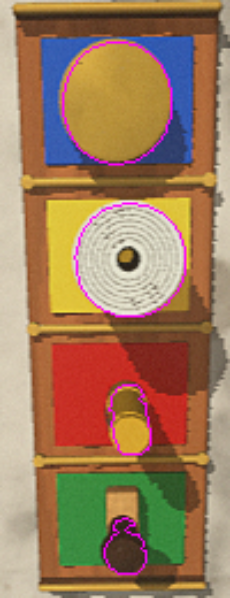

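```bash
cat >> h.py <<'E'
def go(x,y,z,yaw):
    """delta from present pose in tool axes (mm): shift first, then turn. yaw: world angle of tool y."""
    s=r.get_state();R=np.array(s["eef_rot"]);d=np.array([x,y,z])-s["ee_pos"]
    cur=np.degrees(np.arctan2(R[1,1],R[0,1]));print("tool d",np.round(R.T@d,1),"turn",round(cur-yaw,2))
E
python3 - <<'E'
from h import *
c=dict(np.load("w2.npz"))
print("glue",ray(c,(267,189.5),101),"knob",ray(c,(264.5,239),66))
x,y=ray(c,(264.5,239),66)[0][:2]
go(x,y,115,-4.9); print(r.tip_extent)
E
```

```text
glue [[441.79459413  21.59897743 101.        ]] knob [[432.78870741 -62.5007578   66.        ]]
tool d [-121.5   13.2  299.5] turn -0.39
72.6
```

Emit:
{"api": "carry_out", "payload": {"plan": [{"xyz": [-0.0243,0.0026,0.02],"turn": 0},{"xyz": [-0.0243,0.0026,0.02],"turn": 0},{"xyz": [-0.0243,0.0026,0.02],"turn": 0},{"xyz": [-0.0243,0.0026,0.02],"turn": 0},{"xyz": [-0.0243,0.0026,0.02],"turn": 0},{"xyz": [0,0,0.03],"turn": 0},{"xyz": [0,0,0.03],"turn": 0},{"xyz": [0,0,0.03],"turn": 0},{"xyz": [0,0,0.03],"turn": 0},{"xyz": [0,0,0.03],"turn": 0},{"xyz": [0,0,0],"turn": 0},{"xyz": [0,0,0],"turn": 0}], "claw": -1, "newtons": 30}}

```text
t: 3.83
ee_pos: [430.8, -61.8, 162.5]
eef_rot: [[0.092, 0.996, -0.004], [0.996, -0.092, 0.002], [0.002, -0.005, -1.0]]
wrist_force: [0.3, 0.5, 0.4]
gripper_width: 1.0
grasp_force: 0.0
```

Run:
```python
from h import *
c=r.camera("wrist");cv2.imwrite("pics/w3.png",c["img"])
go(432.8,-62.5,115,-4.9)
```

```text
tool d [-0.   0.5 49.4] turn -0.35
```

View pics/w3.png

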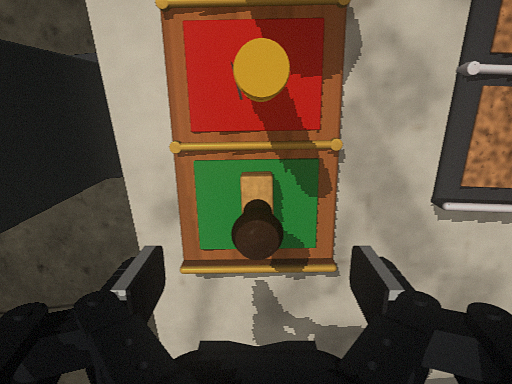

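Knob at (257,234), centred between the fingers (middle column 257), predicted axis row ≈232: aligned. Descend, grip, lift.

Emit:
{"api": "carry_out", "payload": {"plan": [{"xyz": [0,0,0.0125],"turn": 0},{"xyz": [0,0,0.0125],"turn": 0},{"xyz": [0,0,0.0125],"turn": 0},{"xyz": [0,0,0.0115],"turn": 0},{"xyz": [0,0,0],"turn": 0},{"xyz": [0,0,0],"turn": 0}]}}

```text
t: 4.38
ee_pos: [433.3, -62.8, 116.6]
eef_rot: [[0.09, 0.996, 0.002], [0.996, -0.09, -0.001], [-0.001, 0.002, -1.0]]
wrist_force: [-0.3, 0.4, -1.2]
gripper_width: 1.001
grasp_force: 0.0
```

Emit:
{"api": "carry_out", "payload": {"plan": [{"xyz": [0,0,0],"turn": 0},{"xyz": [0,0,0],"turn": 0},{"xyz": [0,0,0],"turn": 0},{"xyz": [0,0,0],"turn": 0},{"xyz": [0,0,0],"turn": 0},{"xyz": [0,0,0],"turn": 0},{"xyz": [0,0,0],"turn": 0},{"xyz": [0,0,0],"turn": 0},{"xyz": [0,0,0],"turn": 0},{"xyz": [0,0,0],"turn": 0}], "claw": 1, "newtons": 30}}

```text
t: 5.22
ee_pos: [432.6, -62.6, 115.5]
eef_rot: [[0.09, 0.996, 0.0], [0.996, -0.09, -0.0], [-0.0, 0.0, -1.0]]
wrist_force: [-1.2, 1.1, 5.6]
gripper_width: 0.323
grasp_force: 29.3
```

Emit:
{"api": "carry_out", "payload": {"plan": [{"xyz": [0,0,-0.012],"turn": 0},{"xyz": [0,0,-0.024],"turn": 0},{"xyz": [0,0,-0.024],"turn": 0},{"xyz": [0,0,-0.024],"turn": 0},{"xyz": [0,0,-0.024],"turn": 0},{"xyz": [0,0,-0.012],"turn": 0},{"xyz": [0.012,0.008,0],"turn": 0},{"xyz": [0.024,0.0155,0],"turn": 0},{"xyz": [0.024,0.0155,0],"turn": 0},{"xyz": [0.024,0.0155,0],"turn": 0},{"xyz": [0.024,0.0155,0],"turn": 0},{"xyz": [0.024,0.0155,0],"turn": 0}]}}

```text
t: 6.22
ee_pos: [529.7, 62.7, 234.4]
eef_rot: [[0.09, 0.996, -0.001], [0.996, -0.09, 0.0], [-0.0, -0.001, -1.0]]
wrist_force: [0.4, -0.6, -0.5]
gripper_width: 0.325
grasp_force: 29.7
```

Emit:
{"api": "carry_out", "payload": {"plan": [{"xyz": [0.024,0.0155,0],"turn": 0},{"xyz": [0.024,0.0155,0],"turn": 0},{"xyz": [0.024,0.0155,0],"turn": 0},{"xyz": [0.024,0.0155,0],"turn": 0},{"xyz": [0.024,0.0155,0],"turn": 0},{"xyz": [0.024,0.0155,0],"turn": 0},{"xyz": [0.024,0.0155,0],"turn": 0},{"xyz": [0.014,0.0095,0],"turn": 1.2},{"xyz": [0,0,0],"turn": 1},{"xyz": [0,0,0],"turn": 0},{"xyz": [0,0,0],"turn": 0}]}}

```text
t: 7.13
ee_pos: [662.5, 231.5, 234.2]
eef_rot: [[0.128, 0.992, -0.002], [0.992, -0.128, -0.001], [-0.001, -0.001, -1.0]]
wrist_force: [-0.9, -0.7, -0.4]
gripper_width: 0.326
grasp_force: 29.8
```

Run:
```python
from h import *
c=r.camera("wrist");cv2.imwrite("pics/w4.png",c["img"]);np.savez("w4.npz",**c)
m=hsv(c,[5,60,80],[20,255,255])
for k in blobs(m,1500):
    q=rect(c,k,11);print("cork",np.round(q[0],1),np.round(q[1],1),round(q[2],1),cv2.boundingRect(k))
go(663.5,232,116,-7.17)
```

```text
cork [449.8 180.5] [146.7 124.5] 85.9 (0, 180, 124, 136)
cork [660.9 208.6] [118.6  89.9] 82.7 (209, 140, 98, 117)
cork [642.7  63.4] [51.5 89.8] 82.7 (218, 307, 81, 40)
tool d [  1.    1.  118.5] turn -0.19
```

View pics/w4.png

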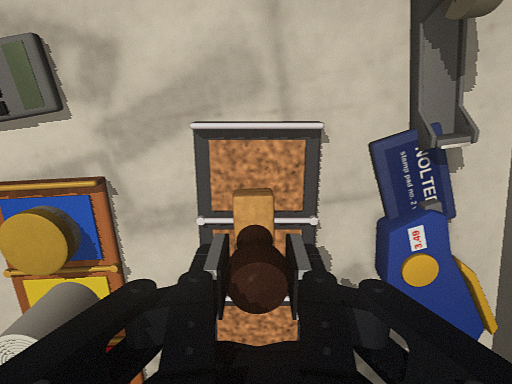

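The stamp hangs over mat 1 (rows 140-213 in view, its left edge confirms the centre at ≈(663.9,232.7)). Lower and release.

Emit:
{"api": "carry_out", "payload": {"plan": [{"xyz": [0.001,0.001,0.02],"turn": 0},{"xyz": [0,0,0.026],"turn": 0},{"xyz": [0,0,0.026],"turn": 0},{"xyz": [0,0,0.02],"turn": 0},{"xyz": [0,0,0.014],"turn": 0},{"xyz": [0,0,0.008],"turn": 0},{"xyz": [0,0,0.004],"turn": 0},{"xyz": [0,0,0],"turn": 0},{"xyz": [0,0,0],"turn": 0}]}}

```text
t: 7.93
ee_pos: [665.0, 233.0, 118.4]
eef_rot: [[0.128, 0.992, 0.002], [0.992, -0.128, 0.0], [0.001, 0.002, -1.0]]
wrist_force: [0.6, 0.4, -0.1]
gripper_width: 0.326
grasp_force: 29.8
```

Emit:
{"api": "carry_out", "payload": {"plan": [{"xyz": [0,0,0],"turn": 0},{"xyz": [0,0,0],"turn": 0},{"xyz": [0,0,0],"turn": 0},{"xyz": [0,0,0],"turn": 0},{"xyz": [0,0,0],"turn": 0},{"xyz": [0,0,0],"turn": 0},{"xyz": [0,0,-0.015],"turn": 0},{"xyz": [0,0,-0.025],"turn": 0},{"xyz": [0,0,-0.025],"turn": 0},{"xyz": [0,0,-0.025],"turn": 0},{"xyz": [0,0,-0.02],"turn": 0},{"xyz": [0,0,0],"turn": 0}], "claw": -1}}

```text
t: 8.93
ee_pos: [666.8, 233.5, 234.7]
eef_rot: [[0.128, 0.992, 0.011], [0.992, -0.128, 0.002], [0.003, 0.011, -1.0]]
wrist_force: [0.2, 0.4, 1.0]
gripper_width: 1.001
grasp_force: 0.0
```

Run:
```python
from h import *
c=r.camera("wrist");cv2.imwrite("pics/w5.png",c["img"])
go(441.8,21.6,235,-4.9)
go(441.8,21.6,118,-4.9)
```

```text
tool d [-238.6 -195.2   -5.2] turn -2.45
tool d [-238.8 -196.   111.7] turn -2.45
```

View pics/w5.png

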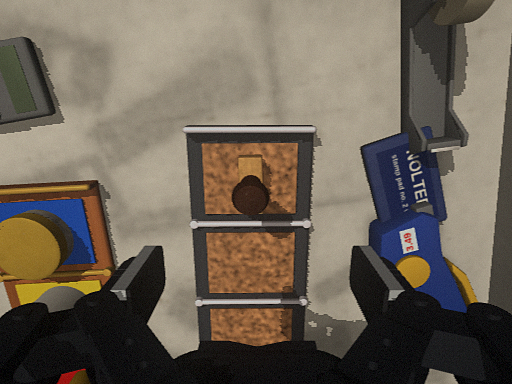

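Stamp stands on the left cork mat (knob at (250,195), mat 203-297 x 142-215). Next the glue stick.

Emit:
{"api": "carry_out", "payload": {"plan": [{"xyz": [-0.0217,-0.0178,0],"turn": 0},{"xyz": [-0.0217,-0.0178,0],"turn": 0},{"xyz": [-0.0217,-0.0178,0],"turn": 0},{"xyz": [-0.0217,-0.0178,0],"turn": 0},{"xyz": [-0.0217,-0.0178,0],"turn": 0},{"xyz": [-0.0217,-0.0178,0],"turn": 0},{"xyz": [-0.0217,-0.0178,0],"turn": 0},{"xyz": [-0.0217,-0.0178,0],"turn": 0},{"xyz": [-0.0217,-0.0178,0],"turn": 0},{"xyz": [-0.0217,-0.0178,0],"turn": 0},{"xyz": [-0.0217,-0.0178,0],"turn": 0},{"xyz": [0,0,0.015],"turn": -2.3}]}}

```text
t: 9.98
ee_pos: [437.9, 19.1, 213.0]
eef_rot: [[0.09, 0.996, 0.002], [0.996, -0.09, -0.002], [-0.002, 0.002, -1.0]]
wrist_force: [-0.6, 1.4, -0.5]
gripper_width: 1.0
grasp_force: 0.0
```

Emit:
{"api": "carry_out", "payload": {"plan": [{"xyz": [0,0,0.015],"turn": 0},{"xyz": [0,0,0],"turn": 0},{"xyz": [0,0,0],"turn": 0}]}}

```text
t: 10.23
ee_pos: [438.4, 21.4, 195.8]
eef_rot: [[0.088, 0.996, -0.003], [0.996, -0.088, 0.001], [0.0, -0.003, -1.0]]
wrist_force: [-0.1, 0.1, 1.1]
gripper_width: 1.002
grasp_force: 0.0
```

```bash
cat > t.py <<'E'
from h import *
c=r.camera("wrist");b=np.zeros((384,512),np.uint8);b[120:300,190:330]=1
m=hsv(c,[18,100,120],[32,255,255])*b
k=max(blobs(m,50),key=cv2.contourArea);P=ray(c,k[:,0,:],101)[:,:2].astype(np.float32)
print(cv2.boundingRect(k),cv2.minEnclosingCircle(P));print(cv2.boundingRect(P))
go(441.8,21.6,118,-4.9)
E
python3 t.py
```

```text
(191, 208, 90, 42) ((426.6940002441406, 24.076602935791016), 25.848251342773438)
(401, 11, 52, 26)
tool d [ 0.4  2.7 78.7] turn -0.14
```

Emit:
{"api": "carry_out", "payload": {"plan": [{"xyz": [0,0.0025,0.02],"turn": 0},{"xyz": [0,0,0.022],"turn": 0},{"xyz": [0,0,0.02],"turn": 0},{"xyz": [0,0,0.0165],"turn": 0},{"xyz": [0,0,0],"turn": 0},{"xyz": [0,0,0],"turn": 0}]}}

```text
t: 10.78
ee_pos: [442.0, 21.2, 118.5]
eef_rot: [[0.088, 0.996, -0.001], [0.996, -0.088, 0.0], [0.0, -0.001, -1.0]]
wrist_force: [1.0, -0.0, -0.2]
gripper_width: 1.0
grasp_force: 0.0
```

Emit:
{"api": "carry_out", "payload": {"plan": [{"xyz": [0,0,0],"turn": 0},{"xyz": [0,0,0],"turn": 0},{"xyz": [0,0,0],"turn": 0},{"xyz": [0,0,0],"turn": 0},{"xyz": [0,0,0],"turn": 0},{"xyz": [0,0,0],"turn": 0},{"xyz": [0,0,0],"turn": 0},{"xyz": [0,0,0],"turn": 0},{"xyz": [0,0,0],"turn": 0},{"xyz": [0,0,0],"turn": 0}], "claw": 1, "newtons": 30}}

```text
t: 11.62
ee_pos: [442.3, 20.9, 118.9]
eef_rot: [[0.088, 0.996, 0.001], [0.996, -0.088, -0.0], [-0.0, 0.001, -1.0]]
wrist_force: [-1.5, 1.1, 5.8]
gripper_width: 0.295
grasp_force: 31.8
```

```bash
python3 -c "
from h import *
go(652.5,143,235,-7.17)"
```

```text
tool d [ 140.1  198.7 -116. ] turn 2.13
```

Emit:
{"api": "carry_out", "payload": {"plan": [{"xyz": [0,0,-0.012],"turn": 0},{"xyz": [0,0,-0.024],"turn": 0},{"xyz": [0,0,-0.024],"turn": 0},{"xyz": [0,0,-0.024],"turn": 0},{"xyz": [0,0,-0.022],"turn": 0},{"xyz": [0,0,-0.012],"turn": 0},{"xyz": [0.007,0.01,0],"turn": 0},{"xyz": [0.014,0.02,0],"turn": 0},{"xyz": [0.014,0.02,0],"turn": 0},{"xyz": [0.014,0.02,0],"turn": 0},{"xyz": [0.014,0.02,0],"turn": 0},{"xyz": [0.014,0.02,0],"turn": 0}]}}

```text
t: 12.62
ee_pos: [558.9, 88.7, 235.5]
eef_rot: [[0.088, 0.996, -0.001], [0.996, -0.088, 0.0], [-0.0, -0.001, -1.0]]
wrist_force: [0.5, -0.3, -0.2]
gripper_width: 0.295
grasp_force: 31.4
```

Emit:
{"api": "carry_out", "payload": {"plan": [{"xyz": [0.014,0.02,0],"turn": 0},{"xyz": [0.014,0.02,0],"turn": 0},{"xyz": [0.014,0.02,0],"turn": 0},{"xyz": [0.014,0.02,0],"turn": 0},{"xyz": [0.007,0.009,0],"turn": 0},{"xyz": [0,0,0],"turn": 2.1},{"xyz": [0,0,0],"turn": 0},{"xyz": [0,0,0],"turn": 0}]}}

```text
t: 13.28
ee_pos: [652.1, 142.9, 235.5]
eef_rot: [[0.124, 0.992, -0.002], [0.992, -0.124, -0.0], [-0.0, -0.002, -1.0]]
wrist_force: [0.2, -0.3, -0.8]
gripper_width: 0.298
grasp_force: 31.4
```

Run:
```python
from h import *
c=r.camera("wrist");cv2.imwrite("pics/w6.png",c["img"])
m=hsv(c,[5,60,80],[20,255,255]);m[:,:190]=0
for k in blobs(m,1500):
    q=rect(c,k,11);print("cork",np.round(q[0],1),np.round(q[1],1),round(q[2],1),cv2.boundingRect(k))
go(652.5,143,119.5,-7.17)
```

```text
cork [651.7 136.5] [83.7 90. ] 82.9 (209, 141, 97, 85)
cork [663.9 232.6] [68.4 90. ] 82.9 (204, 35, 107, 84)
tool d [  0.3   0.5 116.2] turn 0.07
```

View pics/w6.png

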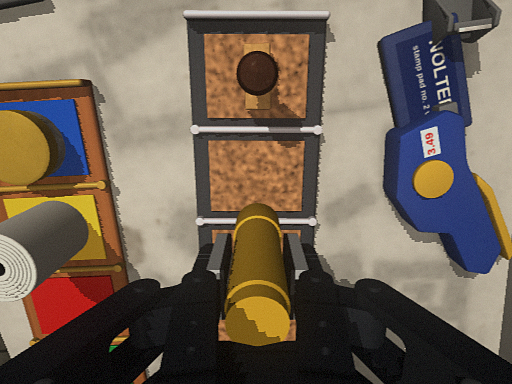

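Stamp sits centred on its mat (base rows 43-108, mat 35-118). Lower the glue stick.

Emit:
{"api": "carry_out", "payload": {"plan": [{"xyz": [0.0005,0.0005,0.02],"turn": 0},{"xyz": [0,0,0.026],"turn": 0},{"xyz": [0,0,0.026],"turn": 0},{"xyz": [0,0,0.02],"turn": 0},{"xyz": [0,0,0.013],"turn": 0},{"xyz": [0,0,0.007],"turn": 0},{"xyz": [0,0,0.003],"turn": 0},{"xyz": [0,0,0.001],"turn": 0},{"xyz": [0,0,0],"turn": 0},{"xyz": [0,0,0],"turn": 0}]}}

```text
t: 14.17
ee_pos: [654.0, 143.4, 122.0]
eef_rot: [[0.124, 0.992, 0.003], [0.992, -0.124, 0.0], [0.0, 0.003, -1.0]]
wrist_force: [-0.0, 0.1, 0.2]
gripper_width: 0.294
grasp_force: 31.4
```

Emit:
{"api": "carry_out", "payload": {"plan": [{"xyz": [0,0,0],"turn": 0},{"xyz": [0,0,0],"turn": 0},{"xyz": [0,0,0],"turn": 0},{"xyz": [0,0,0],"turn": 0},{"xyz": [0,0,0],"turn": 0},{"xyz": [0,0,0],"turn": 0},{"xyz": [0,0,-0.015],"turn": 0},{"xyz": [0,0,-0.025],"turn": 0},{"xyz": [0,0,-0.025],"turn": 0},{"xyz": [0,0,-0.025],"turn": 0},{"xyz": [0,0,-0.025],"turn": 0},{"xyz": [0,0,0],"turn": 0}], "claw": -1}}

```text
t: 15.17
ee_pos: [656.0, 143.6, 243.8]
eef_rot: [[0.124, 0.992, 0.012], [0.992, -0.124, 0.0], [0.002, 0.012, -1.0]]
wrist_force: [0.8, 0.2, 1.4]
gripper_width: 1.005
grasp_force: 0.0
```

```bash
python3 -c "
from h import *
c=r.camera('wrist');cv2.imwrite('pics/w7.png',c['img'])
go(448.5,114.5,200,-4.9)"
```

```text
tool d [ -54.5 -201.7   39. ] turn -2.24
```

View pics/w7.png

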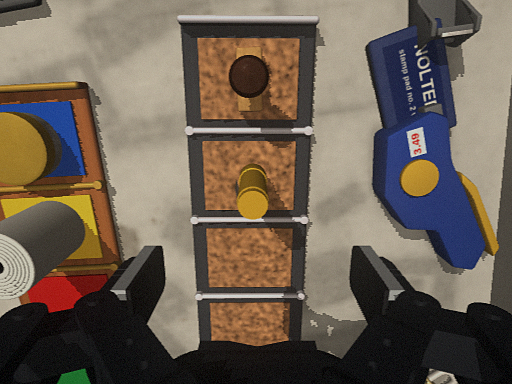

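Glue stick stands centred on the second mat (base about (252,180), mat 200-296 x 140-215). Next the till roll.

Emit:
{"api": "carry_out", "payload": {"plan": [{"xyz": [-0.0068,-0.0252,0],"turn": 0},{"xyz": [-0.0068,-0.0252,0],"turn": 0},{"xyz": [-0.0068,-0.0252,0],"turn": 0},{"xyz": [-0.0068,-0.0252,0],"turn": 0},{"xyz": [-0.0068,-0.0252,0],"turn": 0},{"xyz": [-0.0068,-0.0252,0],"turn": 0},{"xyz": [-0.0068,-0.0252,0.01],"turn": 0},{"xyz": [-0.0068,-0.0252,0.015],"turn": 0},{"xyz": [0,0,0.015],"turn": -2.2},{"xyz": [0,0,0],"turn": 0},{"xyz": [0,0,0],"turn": 0}]}}

```text
t: 16.13
ee_pos: [445.6, 114.5, 194.8]
eef_rot: [[0.087, 0.996, -0.002], [0.996, -0.087, 0.0], [-0.0, -0.002, -1.0]]
wrist_force: [0.4, 0.2, 0.7]
gripper_width: 0.998
grasp_force: 0.0
```

```bash
python3 -c "
from h import *
c=r.camera('wrist');cv2.imwrite('pics/w8.png',c['img'])
go(448.5,114.5,105,-4.9)"
```

```text
tool d [ 0.2  1.7 90.8] turn -0.1
```

View pics/w8.png

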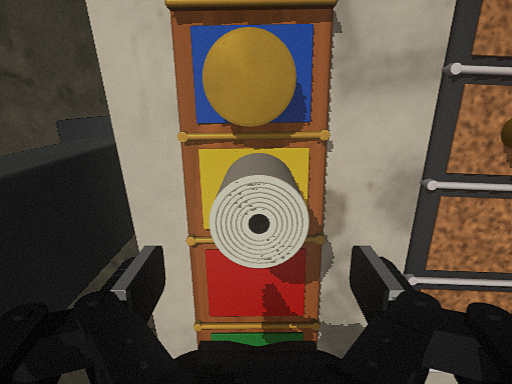

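Roll top at (259,223), centred between the fingers. Descend and grip.

Emit:
{"api": "carry_out", "payload": {"plan": [{"xyz": [0.001,0.0015,0.018],"turn": 0},{"xyz": [0,0,0.022],"turn": 0},{"xyz": [0,0,0.022],"turn": 0},{"xyz": [0,0,0.018],"turn": 0},{"xyz": [0,0,0.01],"turn": 0},{"xyz": [0,0,0],"turn": 0},{"xyz": [0,0,0],"turn": 0}]}}

```text
t: 16.77
ee_pos: [448.8, 115.4, 106.1]
eef_rot: [[0.086, 0.996, 0.001], [0.996, -0.086, 0.0], [0.0, 0.001, -1.0]]
wrist_force: [0.3, -0.2, 0.1]
gripper_width: 0.999
grasp_force: 0.0
```

Emit:
{"api": "carry_out", "payload": {"plan": [{"xyz": [0,0,0],"turn": 0},{"xyz": [0,0,0],"turn": 0},{"xyz": [0,0,0],"turn": 0},{"xyz": [0,0,0],"turn": 0},{"xyz": [0,0,0],"turn": 0},{"xyz": [0,0,0],"turn": 0},{"xyz": [0,0,0],"turn": 0},{"xyz": [0,0,0],"turn": 0}], "claw": 1, "newtons": 30}}

```text
t: 17.43
ee_pos: [448.9, 115.4, 107.0]
eef_rot: [[0.086, 0.996, 0.002], [0.996, -0.086, -0.0], [0.0, 0.002, -1.0]]
wrist_force: [-1.0, 0.1, 5.3]
gripper_width: 0.698
grasp_force: 29.0
```

```bash
python3 -c "
from h import *
go(641.4,54,220,-7.17)"
```

```text
tool d [ -44.6  197.4 -112.5] turn 2.23
```

Emit:
{"api": "carry_out", "payload": {"plan": [{"xyz": [0,0,-0.012],"turn": 0},{"xyz": [0,0,-0.022],"turn": 0},{"xyz": [0,0,-0.024],"turn": 0},{"xyz": [0,0,-0.024],"turn": 0},{"xyz": [0,0,-0.02],"turn": 0},{"xyz": [0,0,-0.01],"turn": 0},{"xyz": [-0.0025,0.011,0],"turn": 0},{"xyz": [-0.005,0.022,0],"turn": 0},{"xyz": [-0.005,0.022,0],"turn": 0},{"xyz": [-0.005,0.022,0],"turn": 0},{"xyz": [-0.005,0.022,0],"turn": 0},{"xyz": [-0.005,0.022,0],"turn": 0}]}}

```text
t: 18.43
ee_pos: [566.8, 77.2, 217.0]
eef_rot: [[0.086, 0.996, -0.001], [0.996, -0.086, 0.0], [0.0, -0.001, -1.0]]
wrist_force: [-0.1, 0.5, -0.0]
gripper_width: 0.692
grasp_force: 29.4
```

Emit:
{"api": "carry_out", "payload": {"plan": [{"xyz": [-0.005,0.022,0],"turn": 0},{"xyz": [-0.005,0.022,0],"turn": 0},{"xyz": [-0.005,0.022,0],"turn": 0},{"xyz": [-0.002,0.0105,0],"turn": 0},{"xyz": [0,0,0],"turn": 2.2},{"xyz": [0,0,0],"turn": 0},{"xyz": [0,0,0],"turn": 0}]}}

```text
t: 19.02
ee_pos: [640.5, 54.0, 216.8]
eef_rot: [[0.124, 0.992, -0.001], [0.992, -0.124, 0.0], [0.0, -0.001, -1.0]]
wrist_force: [-0.8, 0.3, -0.1]
gripper_width: 0.697
grasp_force: 29.5
```

```bash
python3 -c "
from h import *
go(641.4,54,107.5,-7.17)"
```

```text
tool d [1.000e-01 1.000e+00 1.093e+02] turn 0.07
```

Emit:
{"api": "carry_out", "payload": {"plan": [{"xyz": [0,0.0005,0.02],"turn": 0},{"xyz": [0,0,0.024],"turn": 0},{"xyz": [0,0,0.024],"turn": 0},{"xyz": [0,0,0.018],"turn": 0},{"xyz": [0,0,0.012],"turn": 0},{"xyz": [0,0,0.007],"turn": 0},{"xyz": [0,0,0.004],"turn": 0},{"xyz": [0,0,0.001],"turn": 0},{"xyz": [0,0,0],"turn": 0},{"xyz": [0,0,0],"turn": 0}]}}

```text
t: 19.85
ee_pos: [642.1, 53.9, 108.8]
eef_rot: [[0.124, 0.992, 0.002], [0.992, -0.124, -0.0], [0.0, 0.002, -1.0]]
wrist_force: [0.3, -0.5, -0.4]
gripper_width: 0.696
grasp_force: 29.5
```

Emit:
{"api": "carry_out", "payload": {"plan": [{"xyz": [0,0,0],"turn": 0},{"xyz": [0,0,0],"turn": 0},{"xyz": [0,0,0],"turn": 0},{"xyz": [0,0,0],"turn": 0},{"xyz": [0,0,0],"turn": 0},{"xyz": [0,0,0],"turn": 0},{"xyz": [0,0,-0.015],"turn": 0},{"xyz": [0,0,-0.025],"turn": 0},{"xyz": [0,0,-0.025],"turn": 0},{"xyz": [0,0,-0.025],"turn": 0},{"xyz": [0,0,-0.025],"turn": 0},{"xyz": [0,0,0],"turn": 0}], "claw": -1}}

```text
t: 20.85
ee_pos: [644.3, 53.7, 230.6]
eef_rot: [[0.124, 0.992, 0.012], [0.992, -0.124, -0.001], [0.0, 0.012, -1.0]]
wrist_force: [1.4, -0.4, 1.3]
gripper_width: 1.003
grasp_force: 0.0
```

```bash
python3 -c "
from h import *
c=r.camera('wrist');cv2.imwrite('pics/w9.png',c['img'])
go(449.2,198.6,170,-4.9)"
```

```text
tool d [ 119.6 -211.2   55.9] turn -2.24
```

View pics/w9.png

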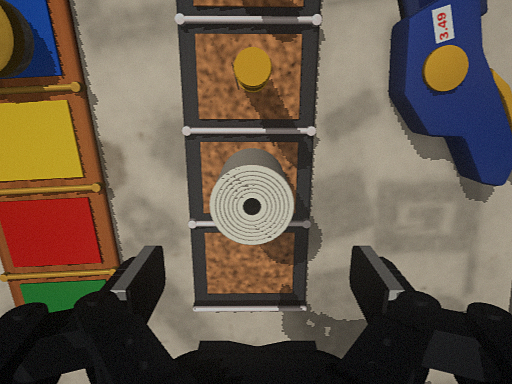

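Roll stands on the third mat, glue centred on the second. Now the tin.

Emit:
{"api": "carry_out", "payload": {"plan": [{"xyz": [0.0133,-0.0235,0],"turn": 0},{"xyz": [0.0133,-0.0235,0],"turn": 0},{"xyz": [0.0133,-0.0235,0],"turn": 0},{"xyz": [0.0133,-0.0235,0],"turn": 0},{"xyz": [0.0133,-0.0235,0],"turn": 0},{"xyz": [0.0133,-0.0235,0],"turn": 0},{"xyz": [0.0133,-0.0235,0],"turn": 0},{"xyz": [0.0133,-0.0235,0.015],"turn": 0},{"xyz": [0.0133,-0.0235,0.02],"turn": 0},{"xyz": [0,0,0.02],"turn": -2.2},{"xyz": [0,0,0],"turn": 0},{"xyz": [0,0,0],"turn": 0}]}}

```text
t: 21.9
ee_pos: [445.3, 198.9, 166.5]
eef_rot: [[0.087, 0.996, -0.003], [0.996, -0.087, -0.001], [-0.001, -0.003, -1.0]]
wrist_force: [1.4, 0.6, 0.3]
gripper_width: 0.995
grasp_force: 0.0
```

Run:
```python
from h import *
c=r.camera('wrist');cv2.imwrite('pics/w10.png',c['img'])
m=hsv(c,[18,100,60],[28,255,255]);b=np.zeros_like(m);b[150:330,195:320]=1;m*=b
k=max(blobs(m,100),key=cv2.contourArea);P=ray(c,k[:,0,:],39)[:,:2].astype(np.float32)
print(cv2.boundingRect(k),cv2.minEnclosingCircle(P))
go(449.2,198.6,87,-4.9)
```

```text
(208, 258, 113, 73) ((445.841064453125, 135.3677520751953), 48.66941833496094)
tool d [ 0.   2.5 80.8] turn -0.11
```

View pics/w10.png

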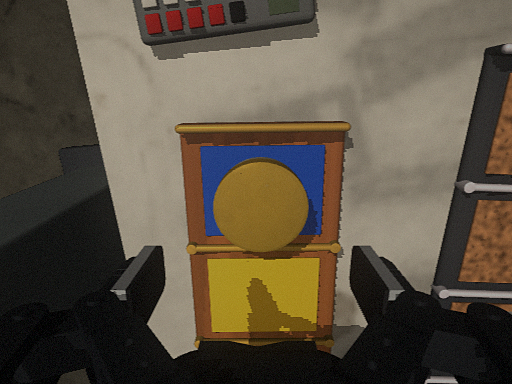

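Run:
```python
from h import *
c=r.camera('wrist')
print(ray(c,[(261,205),(261,158),(261,252),(213,205),(309,205)],39).round(1))
s=r.get_state();print(np.round(s["ee_pos"],1),np.round(c["xyz"],1))
```

```text
[[450.8 203.9  39. ]
 [453.5 235.2  39. ]
 [448.  169.6  39. ]
 [419.2 206.6  39. ]
 [482.5 201.1  39. ]]
[447.5 198.8 168.6] [454.1 271.  236.7]
```

Emit:
{"api": "carry_out", "payload": {"plan": [{"xyz": [0.003,0.0025,0.016],"turn": 0},{"xyz": [0,0,0.02],"turn": 0},{"xyz": [0,0,0.02],"turn": 0},{"xyz": [0,0,0.015],"turn": 0},{"xyz": [0,0,0.008],"turn": 0},{"xyz": [0,0,0.002],"turn": 0},{"xyz": [0,0,0],"turn": 0},{"xyz": [0,0,0],"turn": 0}]}}

```text
t: 22.67
ee_pos: [450.3, 201.8, 87.7]
eef_rot: [[0.087, 0.996, 0.002], [0.996, -0.087, 0.0], [0.001, 0.002, -1.0]]
wrist_force: [0.4, 0.3, -0.3]
gripper_width: 0.997
grasp_force: 0.0
```

Emit:
{"api": "carry_out", "payload": {"plan": [{"xyz": [0,0,0],"turn": 0},{"xyz": [0,0,0],"turn": 0},{"xyz": [0,0,0],"turn": 0},{"xyz": [0,0,0],"turn": 0},{"xyz": [0,0,0],"turn": 0},{"xyz": [0,0,0],"turn": 0},{"xyz": [0,0,0],"turn": 0},{"xyz": [0,0,0],"turn": 0}], "claw": 1, "newtons": 35}}

```text
t: 23.33
ee_pos: [449.9, 202.0, 87.7]
eef_rot: [[0.086, 0.996, 0.002], [0.996, -0.086, 0.0], [0.0, 0.002, -1.0]]
wrist_force: [-0.8, 0.2, 7.2]
gripper_width: 0.742
grasp_force: 37.7
```

Run:
```python
from h import *
c=r.camera('wrist');cv2.imwrite('pics/w11.png',c['img'])
m=hsv(c,[18,100,60],[28,255,255]);b=np.zeros_like(m);b[150:340,195:320]=1;m*=b
k=max(blobs(m,100),key=cv2.contourArea);P=ray(c,k[:,0,:],39)[:,:2].astype(np.float32)
print(cv2.boundingRect(k),cv2.minEnclosingCircle(P))
go(630.3,-35.0,220,-7.17)
```

```text
(196, 199, 125, 142) ((451.2064208984375, 197.74893188476562), 39.28462600708008)
tool d [-220.5  200.3 -132. ] turn 2.23
```

View pics/w11.png

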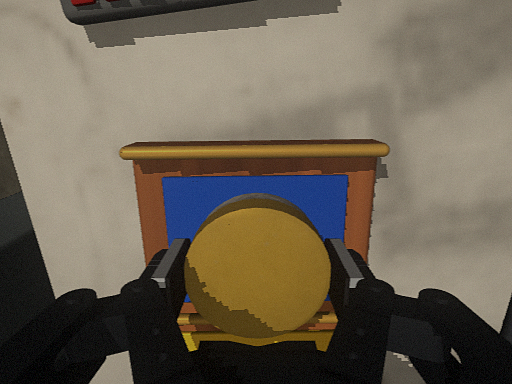

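Emit:
{"api": "carry_out", "payload": {"plan": [{"xyz": [0,0,-0.012],"turn": 0},{"xyz": [0,0,-0.022],"turn": 0},{"xyz": [0,0,-0.026],"turn": 0},{"xyz": [0,0,-0.026],"turn": 0},{"xyz": [0,0,-0.026],"turn": 0},{"xyz": [0,0,-0.02],"turn": 0},{"xyz": [-0.0105,0.0095,0],"turn": 0},{"xyz": [-0.02,0.018,0],"turn": 0},{"xyz": [-0.02,0.018,0],"turn": 0},{"xyz": [-0.02,0.018,0],"turn": 0},{"xyz": [-0.02,0.018,0],"turn": 0},{"xyz": [-0.02,0.018,0],"turn": 0}]}}

```text
t: 24.38
ee_pos: [539.1, 82.1, 218.4]
eef_rot: [[0.086, 0.996, -0.0], [0.996, -0.086, 0.0], [0.0, -0.0, -1.0]]
wrist_force: [0.3, 0.1, -0.8]
gripper_width: 0.737
grasp_force: 39.0
```

Emit:
{"api": "carry_out", "payload": {"plan": [{"xyz": [-0.02,0.018,0],"turn": 0},{"xyz": [-0.02,0.018,0],"turn": 0},{"xyz": [-0.02,0.018,0],"turn": 0},{"xyz": [-0.02,0.018,0],"turn": 0},{"xyz": [-0.02,0.018,0],"turn": 0},{"xyz": [-0.012,0.0105,0],"turn": 0},{"xyz": [0,0,0],"turn": 2.2},{"xyz": [0,0,0],"turn": 0},{"xyz": [0,0,0],"turn": 0}]}}

```text
t: 25.13
ee_pos: [628.9, -37.0, 218.1]
eef_rot: [[0.124, 0.992, -0.001], [0.992, -0.124, 0.0], [0.0, -0.001, -1.0]]
wrist_force: [-0.6, 0.1, -1.0]
gripper_width: 0.736
grasp_force: 39.0
```

```bash
python3 -c "
from h import *
go(630.2,-37,88,-7.17)"
```

```text
tool d [1.000e-01 1.400e+00 1.301e+02] turn 0.07
```

Emit:
{"api": "carry_out", "payload": {"plan": [{"xyz": [0,0.0005,0.02],"turn": 0},{"xyz": [0,0,0.026],"turn": 0},{"xyz": [0,0,0.026],"turn": 0},{"xyz": [0,0,0.024],"turn": 0},{"xyz": [0,0,0.016],"turn": 0},{"xyz": [0,0,0.01],"turn": 0},{"xyz": [0,0,0.006],"turn": 0},{"xyz": [0,0,0.003],"turn": 0},{"xyz": [0,0,0],"turn": 0},{"xyz": [0,0,0],"turn": 0}]}}

```text
t: 25.97
ee_pos: [630.5, -37.2, 88.7]
eef_rot: [[0.124, 0.992, 0.002], [0.992, -0.124, -0.001], [-0.0, 0.002, -1.0]]
wrist_force: [-0.7, 0.5, -0.2]
gripper_width: 0.741
grasp_force: 39.0
```

Emit:
{"api": "carry_out", "payload": {"plan": [{"xyz": [0,0,0],"turn": 0},{"xyz": [0,0,0],"turn": 0},{"xyz": [0,0,0],"turn": 0},{"xyz": [0,0,0],"turn": 0},{"xyz": [0,0,0],"turn": 0},{"xyz": [0,0,0],"turn": 0},{"xyz": [0,0,-0.015],"turn": 0},{"xyz": [0,0,-0.03],"turn": 0},{"xyz": [0,0,-0.035],"turn": 0},{"xyz": [0,0,-0.04],"turn": 0},{"xyz": [0,0,-0.04],"turn": 0},{"xyz": [0,0,-0.04],"turn": 0}], "claw": -1}}

```text
t: 26.97
ee_pos: [629.3, -37.1, 290.6]
eef_rot: [[0.124, 0.992, 0.001], [0.992, -0.124, -0.0], [-0.0, 0.001, -1.0]]
wrist_force: [-0.0, 0.7, 0.3]
gripper_width: 0.999
grasp_force: 0.0
```

Emit:
{"api": "carry_out", "payload": {"plan": [{"xyz": [0,0,-0.02],"turn": 0},{"xyz": [0,0,0],"turn": 0},{"xyz": [0,0,0],"turn": 0}]}}

```text
t: 27.22
ee_pos: [630.2, -37.3, 310.3]
eef_rot: [[0.124, 0.992, 0.004], [0.992, -0.124, -0.001], [-0.001, 0.005, -1.0]]
wrist_force: [-0.6, -0.4, -0.4]
gripper_width: 1.001
grasp_force: 0.0
```

Run:
```python
from h import *
c=r.camera('wrist');np.savez("w12.npz",**c);im=c['img']
cv2.imwrite('pics/w12.png',cv2.resize(im[:300,130:380],None,fx=2,fy=2))
```

```text
(no output)
```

View pics/w12.png

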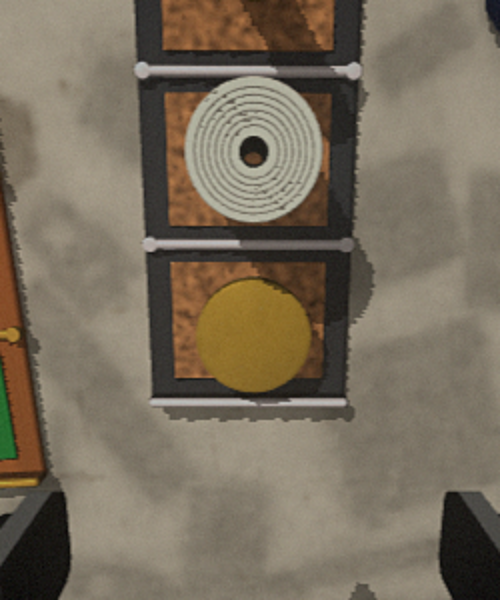

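Run:
```python
from h import *
c=dict(np.load("w12.npz"))
m=hsv(c,[18,120,60],[28,255,255]);b=np.zeros_like(m);b[130:205,220:295]=1;m*=b
k=max(blobs(m,100),key=cv2.contourArea);P=ray(c,k[:,0,:],39)[:,:2].astype(np.float32);print("tin",cv2.minEnclosingCircle(P),cv2.boundingRect(k))
f=lambda p:np.array(p)/2+[130,0]
q=ray(c,[f(p) for p in[(169,262),(326,262),(323,378),(174,378)]],11);print("mat4",q.round(1)[:,:2].tolist(),q.mean(0).round(1))
m=hsv(c,[0,0,100],[180,60,255]);b=np.zeros_like(m);b[36:113,220:293]=1;m*=b
k=max(blobs(m,100),key=cv2.contourArea);P=ray(c,k[:,0,:],90)[:,:2].astype(np.float32);print("roll",cv2.minEnclosingCircle(P),cv2.boundingRect(k))
q=ray(c,[f(p) for p in[(165,93),(331,93),(327,227),(170,227)]],11);print("mat3",q.round(1)[:,:2].tolist(),q.mean(0).round(1))
```

```text
tin ((632.3424682617188, -38.43313217163086), 32.506954193115234) (229, 139, 58, 58)
mat4 [[588.6, 5.6], [678.3, -5.7], [670.1, -74.7], [580.4, -63.4]] [629.4 -34.6  11. ]
roll ((643.8905639648438, 53.16545867919922), 29.8339900970459) (223, 39, 69, 73)
mat3 [[600.9, 93.9], [689.2, 83.0], [680.7, 13.7], [592.3, 24.8]] [640.8  53.9  11. ]
```

I have now viewed 15 pictures, one over the limit of 14, so I'll view no more. I'll check the tin numerically from straight above instead.

Emit:
{"api": "carry_out", "payload": {"plan": [{"xyz": [-0.02,0,0.01],"turn": 0},{"xyz": [-0.02,0,0.01],"turn": 0},{"xyz": [-0.02,0,0.01],"turn": 0},{"xyz": [-0.015,0,0.01],"turn": 0},{"xyz": [0,0,0],"turn": 0},{"xyz": [0,0,0],"turn": 0}]}}

```text
t: 27.77
ee_pos: [619.3, -111.8, 265.2]
eef_rot: [[0.126, 0.992, -0.004], [0.992, -0.126, 0.002], [0.001, -0.004, -1.0]]
wrist_force: [-0.4, 0.9, 0.0]
gripper_width: 1.001
grasp_force: 0.0
```

```bash
cat > v.py <<'E'
from h import *
c=r.camera('wrist');print(c["xyz"])
K,R=c["intrinsics"],np.array(c["rotation"])
def px(P): q=(np.array(P)-c["xyz"])@R; q=q@K.T; return q[:2]/q[2]
def win(m,x,y,z,w):
    u,v=px([x,y,z]).astype(int);u0,v0=px([x-w,y+w,z]).astype(int);u1,v1=px([x+w,y-w,z]).astype(int)
    o=np.zeros_like(m);a,b=sorted((u0,u1));e,f=sorted((v0,v1));a=max(a,0);e=max(e,0);o[e:f,a:b]=m[e:f,a:b];return o
lid=win(hsv(c,[20,130,60],[29,255,255]),631,-37,39,40)
k=max(blobs(lid,100),key=cv2.contourArea);P=ray(c,k[:,0,:],39)[:,:2].astype(np.float32)
(tc,tr)=cv2.minEnclosingCircle(P);print("tin",np.round(tc,1),round(tr,1),cv2.boundingRect(k))
ck=win(hsv(c,[5,60,50],[19,255,255]),630,-35,11,44)
pts=np.vstack(blobs(ck,15));q=rect(c,pts,11);print("mat4",np.round(q[0],1),np.round(q[1],1),round(q[2],1))
E
python3 v.py
```

```text
[629.73855969 -39.97220789 334.2033886 ]
tin [632.4 -39.6] 31.5 (227, 62, 70, 73)
mat4 [629.8 -35.6] [69.2 90.2] 82.8
```

Tin is off by about (+2.6, -4.0) mm; regrip and nudge it.

```bash
python3 -c "
from h import *
go(630.5,-37.2,88.5,-7.17)"
```

```text
tool d [ 74.6   1.5 178. ] turn 0.0
```

Emit:
{"api": "carry_out", "payload": {"plan": [{"xyz": [0.02,0.0005,0.01],"turn": 0},{"xyz": [0.02,0,0.02],"turn": 0},{"xyz": [0.02,0,0.02],"turn": 0},{"xyz": [0.0145,0,0.02],"turn": 0},{"xyz": [0,0,0.025],"turn": 0},{"xyz": [0,0,0.025],"turn": 0},{"xyz": [0,0,0.025],"turn": 0},{"xyz": [0,0,0.018],"turn": 0},{"xyz": [0,0,0.01],"turn": 0},{"xyz": [0,0,0.005],"turn": 0},{"xyz": [0,0,0],"turn": 0},{"xyz": [0,0,0],"turn": 0}]}}

```text
t: 28.82
ee_pos: [631.0, -37.6, 90.7]
eef_rot: [[0.124, 0.992, 0.002], [0.992, -0.124, -0.0], [-0.0, 0.002, -1.0]]
wrist_force: [0.8, -0.6, -0.4]
gripper_width: 0.997
grasp_force: 0.0
```

Emit:
{"api": "carry_out", "payload": {"plan": [{"xyz": [0,0,0],"turn": 0},{"xyz": [0,0,0],"turn": 0},{"xyz": [0,0,0],"turn": 0},{"xyz": [0,0,0],"turn": 0},{"xyz": [0,0,0],"turn": 0},{"xyz": [0,0,0],"turn": 0},{"xyz": [0,0,0],"turn": 0},{"xyz": [0,0,-0.005],"turn": 0},{"xyz": [0,0,-0.005],"turn": 0},{"xyz": [0,0,0],"turn": 0}], "claw": 1, "newtons": 35}}

```text
t: 29.65
ee_pos: [630.6, -37.9, 100.6]
eef_rot: [[0.124, 0.992, 0.002], [0.992, -0.124, -0.0], [-0.0, 0.002, -1.0]]
wrist_force: [-0.6, -0.5, -1.0]
gripper_width: 0.741
grasp_force: 38.7
```

```bash
python3 -c "
from h import *
go(627.9,-33.2,88.5,-7.17)"
```

```text
tool d [ 4.3 -3.3 12.1] turn 0.02
```

Emit:
{"api": "carry_out", "payload": {"plan": [{"xyz": [0.004,-0.003,0],"turn": 0},{"xyz": [0,0,0],"turn": 0},{"xyz": [0,0,0.005],"turn": 0},{"xyz": [0,0,0.004],"turn": 0},{"xyz": [0,0,0.001],"turn": 0},{"xyz": [0,0,0],"turn": 0},{"xyz": [0,0,0],"turn": 0}]}}

```text
t: 30.23
ee_pos: [627.8, -33.3, 90.4]
eef_rot: [[0.124, 0.992, -0.0], [0.992, -0.124, 0.0], [0.0, -0.0, -1.0]]
wrist_force: [-5.2, 1.8, 10.6]
gripper_width: 0.739
grasp_force: 40.5
```

Emit:
{"api": "carry_out", "payload": {"plan": [{"xyz": [0,0,0],"turn": 0},{"xyz": [0,0,0],"turn": 0},{"xyz": [0,0,0],"turn": 0},{"xyz": [0,0,0],"turn": 0},{"xyz": [0,0,0],"turn": 0},{"xyz": [0,0,0],"turn": 0},{"xyz": [0,0,-0.02],"turn": 0},{"xyz": [0,0,-0.035],"turn": 0},{"xyz": [0,0,-0.04],"turn": 0},{"xyz": [0,0,-0.04],"turn": 0},{"xyz": [-0.02,0,-0.03],"turn": 0},{"xyz": [-0.03,0,-0.01],"turn": 0}], "claw": -1}}

```text
t: 31.23
ee_pos: [623.7, -82.0, 271.4]
eef_rot: [[0.121, 0.993, 0.01], [0.993, -0.121, -0.002], [-0.001, 0.01, -1.0]]
wrist_force: [1.5, -0.5, 0.2]
gripper_width: 1.004
grasp_force: 0.0
```

Emit:
{"api": "carry_out", "payload": {"plan": [{"xyz": [-0.025,0,0],"turn": 0},{"xyz": [0,0,0],"turn": 0},{"xyz": [0,0,0],"turn": 0},{"xyz": [0,0,0],"turn": 0}]}}

```text
t: 31.57
ee_pos: [618.0, -107.4, 263.8]
eef_rot: [[0.125, 0.992, -0.001], [0.992, -0.125, 0.001], [0.001, -0.001, -1.0]]
wrist_force: [0.3, 0.6, 0.5]
gripper_width: 0.999
grasp_force: 0.0
```

```bash
python3 v.py
python3 - <<'E'
from h import *
c=r.camera("wrist")
m=hsv(c,[0,0,100],[180,60,255]);print(c["xyz"])
E
```

```text
[628.12029627 -35.52281006 332.66774523]
tin [629.6 -35.1] 31.6 (224, 61, 70, 74)
mat4 [629.8 -35.4] [69.4 90.2] 82.8
[628.11886678 -35.09163359 332.56845088]
```

```bash
python3 -c "
from rig import r
print(r.finish_job())"
```

```text
the job is handed in; nothing more can be done
None
```

The four things now stand upright on the steel rack's cork mats in reverse order, left to right date stamp, glue stick, till roll and clip tin. The tin is within about 0.5 mm of its mat's centre and the roll about 3 mm off; the other two I judged centred by eye, the job was handed in at about 32 s, and I viewed 15 pictures, one over the limit of 14.

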